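# Open the tank's vent: flip up the tab and unscrew the cap to its stop

### The job

Open the vent of the blue fuel tank: lift the yellow flip-top tab by its lip and lay it right back, then unscrew the black vent cap beneath it (anticlockwise) until its red dog comes up against the sprung brass stop lug and presses it back a little. Work gently: do not force the lug far back, do not pry or squeeze the tab hard, leave the cap against the lug and the tab laid back, and leave everything else where it is.

Things in the scene. Friction and masses are not known exactly. Their poses are not given: they have to be found in the camera images.
- tank: blue steel fuel tank fixed to the bench, 220 (x) x 340 (y) x 100 mm high; origin on the bench under its centre; z up, its -x side (tap and gauge) faces the robot. The vent's axis is the tank's z axis: it rises from the middle of the top. A flat aluminium flange (68 mm across, 14 mm high) surrounds it. Two hinge posts (10 x 6 mm, up to 47 mm above the tank top) stand at tank x = +50 mm, y = +-13 mm
- flap (a joint): angle of the yellow flip-top tab's hinge, rad: 0 = shut flat over the cap, grows as the lip is lifted and swung over away from the robot side; 2.95 = end stop, laid right back. The hinge is stiff (about 0.25 N m of friction: about 3 N at the lip) and stays where it is left. Hinge axis: along tank y through point tab_hinge
- tab_hinge (a point): point on the tab's hinge axis, fixed to the tank: 50 mm behind the vent axis (tank +x), 42 mm above the tank top; axes as the tank's
- tab: yellow plastic flip-top tab: a disc 54 mm across, 5 mm thick, that hides the cap 4 mm below it; a lip 18 mm wide, 6 mm thick, sticks out 20 mm beyond the disc on the side away from the hinge. Pinch it with 10 to 20 N. Origin on the hinge axis; shut, its axes are the tank's, it reaches from x = +4 to -97 mm, underside 14 mm above the hinge axis, top 20 mm; 56 mm free beneath the lip
- tab_lip (a point): middle of the lower outer edge of the tab's lip (tab frame: x = -97 mm, z = +14 mm)
- vent_cap (a joint): turn of the black vent cap, rad: 0 = screwed right down, grows as it is unscrewed (anticlockwise from above). Starts at 0 to 0.5. It turns stiffly (0.36 N m; grip with about 40 N), stays where left, rises 1.27 mm per rad. It is captive: it meets the stop lug at a place that differs every time, first touch anywhere from 2.2 to 3.6 rad; it can be felt (rising torque) or seen (red dog on brass lug)
- vent_cap_top (a point): centre of the cap's top face. The cap is a ribbed upright cylinder 42 mm across and 38 mm high (screwed down: from 14 to 52 mm above the tank top); at its foot a red dog (9 mm high) sticks out to 32 mm from the axis. Keep fingertips more than 28 mm above the tank top to clear dog and lug. x and y axes turn with the cap; at joint value 0 they are the tank's, and the dog points to -1.9 rad from x
- stop_lug (a joint): how far the sprung brass stop lug (9 x 9 mm, 10 mm high, on the flange 30 mm from the axis) has been pushed round by the cap's dog, rad: 0 = not touched, grows as the cap is turned against it, 0.6 = end of its travel. Its spring gives 1.0 N m per rad, on top of the cap's friction; the cap's own friction holds it when let go. 0.04 to 0.28 is firmly against the stop; above 0.4 it is being forced
- spanner: open-ended steel spanner, 150 mm long, lying on the tank top near its +y end; origin at the middle of its underside; to be left alone
- grease_tin: flat green tin, 48 mm across, 28 mm high, standing on the tank top near its -y end; origin at the middle of its underside; to be left alone
- oil_bottle: white plastic bottle with a red cap, 68 mm across, 190 mm high, on the table beside the tank; origin at the middle of its underside; to be left alone
- paint_can: red can, 80 mm across, 100 mm high, on the table beside the tank; origin at the middle of its underside; to be left alone
- bolt_cup: open steel cup, 72 mm across, 70 mm high, on the table beside the tank; origin at the middle of its underside; to be left alone
- funnel: orange funnel, mouth 100 mm across, 90 mm high, standing on the table beside the tank; origin at the middle of its underside; to be left alone

How it is judged:
By the outcome, as a careful person would: the job done as asked, in the order asked, and still so for the second after the job is handed in, with the robot touching nothing.
It also fails if it takes over 72 s, if anything falls off the work surface, if the arm or the gripper's body presses on something with over 40 N, if the wrist force passes 120 N, or if a joint passes its speed limit or range.

### The arm

A 6-joint arm with a two-finger parallel gripper is mounted at the origin on the work surface. World frame = base frame: x ahead of the robot, y to its left, z up, the work surface at z = 0. Lengths are in m, angles in rad, forces in N, time in s.
With the tool pointing down it reaches from about 0.275 to 0.85 m from the base axis. Payload 5.2 kg.
Tool frame: the origin (TCP) lies at the very end of the fingers, on their centre line; the grasp point (between the pads) lies 19 mm behind it; x points along the fingers, y is the direction in which the jaws open and shut, and the axes are right-handed (so a half turn about x gives the same grasp; the last joint's range is limited). The gripper opens to 85 mm and grips with 20 to 120 N. Pads are 22 mm wide; open, the fingers measure 114 mm over their backs; the gripper's body (76 mm by 85 mm) begins 54 mm behind the grasp point. The pads swing forward as they close: fully open they stand 13 mm farther back than shut.
Start: joints at [-0.203, 0.259, 1.535, -0, 1.348, -0.203], TCP at [0.55, 0, 0.231] pointing down, gripper open.
Joint ranges: [-3.14, 3.14], [-0.91, 2.08], [0.19, 2.58], [-1.22, 4.36], [0.22, 2.71], [-3.12, 3.12]. Speed limits (rad/s): [2.57, 2.57, 3.14, 3.14, 3.14, 3.14].

### API

Orientations are given as a unit quaternion [x, y, z, w].
In Python, from station import ctrl gives the robot as it stands.
- The arm moves only by the shell command python3 -m creep 'ROWS' [FORCE]. ROWS is JSON, a list that holds one entry, the list of rows, each a list of 7 numbers: the shift along the tool's x, y, z in cm, then the turn, a rotation vector about the tool's x, y, z in degrees, then the finger opening in cm, from 0 to 8.54. In form: [[[x, y, z, rx, ry, rz, fingers], ...]]. A call has 1 to 20 rows; each row is the pose to reach, as a shift and turn from the pose commanded when the call began, along the tool's axes at that moment; what a row does not reach only later rows make up. A row lasts 1/10 s, in which the tool goes at most 50 mm and 8.59 degrees, less where a joint would pass 70% of its speed; a pose out of reach is approached as far as the arm can. A call with a gripper value outside its range is refused whole. The fingers move at their own pace and stop on an object; FORCE is the grip in N (left out, the last holds). Time passes only in rows, so rows that repeat a pose let the fingers close. It gives the time, the measured TCP pose, the force and the opening at its end, in the units of the state.
- ctrl.get_obs(): the state, without advancing time (a new reading comes with each control period).
- ctrl.capture(name): name is "scene" or "side" or "wrist"; returns (picture, depth): 400x640x3 uint8, red, green, blue; 400x640 float32, m along the optical axis (not along the pixel's ray), 0 where there is no reading.
- ctrl.camera_params(name): a dict with "vfov" (degrees; the focal length in pixels is half the picture's height over the tangent of half this angle, whatever the lens; pixels are square), "cx", "cy" (the principal point, pixels), "position" and "rotation" of the camera in the world. Camera axes: x right, y down, z forward; pixel columns grow to the right and rows downward; lengths in m; the calibration is good to about 2 mm. The wrist camera is an equidistant fisheye: a pixel r from the principal point sees the ray r / f radians off the axis. A picture is of the moment at which its call begins: read the wrist's pose just before it. camera_params takes no time and is no camera call; for the wrist camera it gives the pose at the moment of the call.
- ctrl.finish_job(): hands the job in, once; it reports no verdict.
The state is a dict: "clock": time; "qpos": joint angles; "dq": joint speeds; "joint_torque": joint torques, N m; "ee_pos": TCP position; "ee_rot": TCP orientation; "force": force on the tool from outside, world axes, zero at the start; "wrist_torque": the same for the moment, N m; "width": finger opening in m.
Only numpy, scipy, OpenCV 4.12 (cv2) and the standard library are available. Lean on these libraries where they do the work, as an engineer would, in place of code of your own. Each camera call takes 0.05 s, during which the arm holds its last target. There are 200 camera calls.

## Working session

There is one attempt and no reset: what is moved stays moved. The work goes in short steps, Python scripts to look and compute and a shell command to move; the robot and the scene stay as the last step left them, time stands still between calls to the robot, and variables do not carry over. Pictures are saved under pics/ and viewed, about 8 in all and at most 12, crops included, and the job is handed in when it is done.

```bash
ls; mkdir -p pics; cat > h.py <<'E'
import numpy as np, cv2
from station import ctrl
from scipy.spatial.transform import Rotation as R
def cam(n):
    p=ctrl.camera_params(n); im,d=ctrl.capture(n)
    return p,im,d
def rot(p):
    r=np.array(p["rotation"]); return r if r.shape==(3,3) else R.from_quat(r).as_matrix()
def pts(p,d):
    f=200/np.tan(np.radians(p["vfov"]/2)); v,u=np.mgrid[0:400,0:640]
    c=np.stack([(u-p["cx"])/f*d,(v-p["cy"])/f*d,d],-1)
    return c@rot(p).T+np.array(p["position"])
def save(n,im): cv2.imwrite("pics/"+n,im[...,::-1])
E
python3 - <<'E'
from h import *
print(ctrl.get_obs())
for n in("scene","side"):
    p,im,d=cam(n); print(n,p); save(n+"0.png",im); np.savez("/tmp/"+n,im=im,d=d)
print(ctrl.camera_params("wrist"))
a=cv2.imread("pics/scene0.png");b=cv2.imread("pics/side0.png")
E
```

```text
pics
{'clock': 0.0, 'qpos': array([-2.02798859e-01,  2.59322348e-01,  1.53610910e+00, -2.67255180e-05,
        1.34800750e+00, -2.02797216e-01]), 'dq': array([-1.08850007e-04,  7.05295482e-05,  2.79423616e-04,  4.46798315e-04,
       -1.09019706e-03,  3.49861198e-05]), 'joint_torque': array([ 1.06436883e-04, -4.46029150e+01, -2.90570551e+01, -7.42485804e-05,
        1.18754001e-02, -2.51378208e-05]), 'ee_pos': array([5.49455423e-01, 1.26658333e-04, 2.30475377e-01]), 'ee_rot': array([ 0.49963187,  0.50054087, -0.50036556,  0.49946085]), 'force': array([-0.26367591,  0.69857841,  0.70389464]), 'wrist_torque': array([0.02502931, 0.01778037, 0.05319378]), 'width': 0.08522513846326889}
scene {'vfov': 51.23728294224018, 'cx': 315.9899764014648, 'cy': 198.84873374220757, 'position': array([ 1.00879487, -0.46622527,  0.9473757 ]), 'rotation': array([ 0.87709801,  0.3392105 , -0.12522351, -0.31615565])}
side {'vfov': 48.9791608058141, 'cx': 319.0392845963994, 'cy': 197.3822739888518, 'position': array([-0.13381431,  1.08646258,  0.79646634]), 'rotation': array([-0.24347535,  0.8274186 , -0.48711834,  0.13716393])}
{'vfov': 65.70646984690485, 'cx': 319.0622217238659, 'cy': 203.6559959987607, 'position': array([0.54980123, 0.06766899, 0.37339762]), 'rotation': array([ 9.91146702e-01, -2.48423976e-04, -7.41334019e-04,  1.32768987e-01])}
```

View pics/scene0.png

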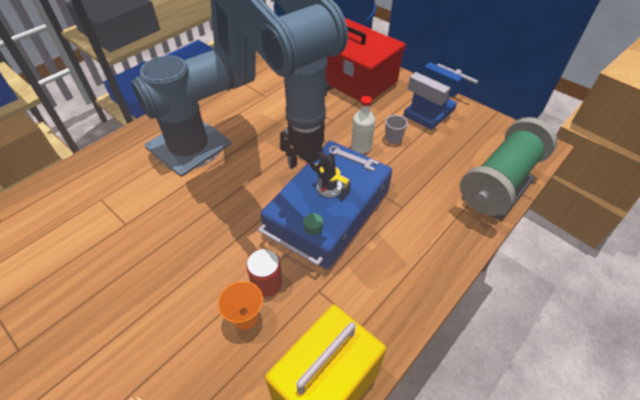

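View pics/side0.png

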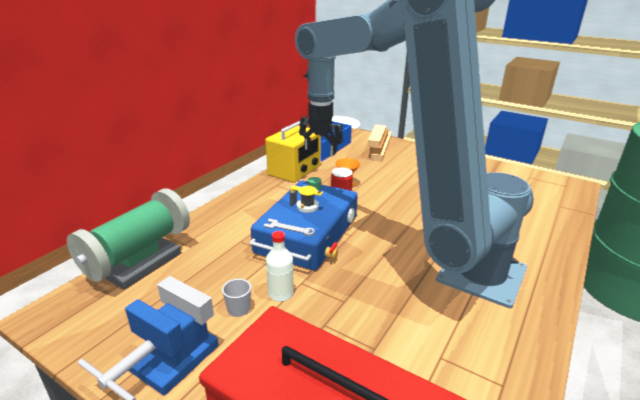

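```bash
python3 - <<'E'
from h import *
for n in("scene","side"):
    p=ctrl.camera_params(n); z=np.load("/tmp/%s.npz"%n); im,d=z["im"],z["d"]; P=pts(p,d)
    hsv=cv2.cvtColor(im,cv2.COLOR_RGB2HSV); ok=d>0
    y=ok&(hsv[...,0]>20)&(hsv[...,0]<35)&(hsv[...,1]>120)&(hsv[...,2]>100)
    b=ok&(hsv[...,0]>95)&(hsv[...,0]<125)&(hsv[...,1]>90)
    for nm,m in(("yel",y),("blue",b)):
        q=P[m]; print(n,nm,m.sum(),np.percentile(q,[1,5,50,95,99],axis=0).round(4).tolist())
    q=P[b]; zt=np.median(q[(q[:,2]>.08)][:,2]); t=q[abs(q[:,2]-zt)<.006]; 
    print("top z",zt, cv2.minAreaRect((t[:,:2]*1000).astype(np.float32)))
    q=P[y]; zt=np.percentile(q[:,2],80); t=q[abs(q[:,2]-zt)<.006]; print("yel z",zt,cv2.minAreaRect((t[:,:2]*1000).astype(np.float32)))
E
```

```text
scene yel 6740 [[0.5541, -0.36, 0.0486], [0.7787, -0.3489, 0.1264], [0.8467, -0.2536, 0.1599], [0.9101, -0.1696, 0.1625], [0.9104, 0.1067, 0.165]]
scene blue 25862 [[-1.2586, -0.2367, -0.5068], [-1.0265, -0.0336, -0.4645], [0.4702, 1.5203, -0.0882], [0.6478, 1.6401, 0.1027], [0.6495, 1.876, 0.1543]]
top z 0.10012200698085305 ((529.5731811523438, 798.0830078125), (248.6938018798828, 1750.945068359375), 0.28943517804145813)
yel z 0.1611808790415348 ((733.9332885742188, -84.00921630859375), (209.04856872558594, 569.3712768554688), 31.4877872467041)
side yel 2134 [[0.4845, -0.3451, 0.0033], [0.5239, -0.3182, 0.0142], [0.7957, -0.1648, 0.1101], [0.8898, 0.1094, 0.1624], [0.9006, 0.1298, 0.2916]]
side blue 15333 [[0.0281, -1.7257, -0.2318], [0.0694, -1.549, -0.1596], [0.4388, 0.144, 0.0985], [0.5928, 0.7329, 0.5581], [0.788, 0.7588, 0.5951]]
top z 0.12328124026050491 ((503.1223449707031, 408.5771179199219), (126.9448013305664, 641.2713012695312), 1.4811617136001587)
yel z 0.15962583844436953 ((728.2951049804688, -88.52862548828125), (193.34848022460938, 603.4307250976562), 35.0245475769043)
```

Scene view: the tank is centred near pixel (327,205), with the tab at (335,180) partly hidden by the gripper. In the side view the tab is at (305,190). The next step restricts the measurement to that region.

```bash
python3 - <<'E'
from h import *
T=[];
for n in("scene","side"):
    p=ctrl.camera_params(n); z=np.load("/tmp/%s.npz"%n); im,d=z["im"],z["d"]; P=pts(p,d)
    hsv=cv2.cvtColor(im,cv2.COLOR_RGB2HSV); ok=(d>0)&(P[...,0]>.3)&(P[...,0]<.8)&(abs(P[...,1]-.03)<.3)
    b=ok&(hsv[...,0]>95)&(hsv[...,0]<125)&(hsv[...,1]>120)&(abs(P[...,2]-.1)<.008)
    k,l,s,_=cv2.connectedComponentsWithStats(b.astype(np.uint8)); i=1+s[1:,4].argmax(); b=l==i
    r=cv2.minAreaRect((P[b][:,:2]*1000).astype(np.float32)); print(n,b.sum(),r,np.median(P[b][:,2]), cv2.boxPoints(r).round(0).tolist())
    y=ok&(hsv[...,0]>20)&(hsv[...,0]<35)&(hsv[...,1]>120)&(hsv[...,2]>60)&(P[...,2]>.14)&(P[...,2]<.18)
    q=P[y]; t=q[q[:,2]>.155]; print("yel",len(q),np.percentile(q[:,2],[5,50,95]),t[:,:2].min(0),t[:,:2].max(0),cv2.minAreaRect((t[:,:2]*1000).astype(np.float32)))
    sv=im[120:280,220:420] if n=="scene" else im[150:290,220:400]; save(n+"crop.png",cv2.resize(sv,None,fx=3.5,fy=3.5,interpolation=cv2.INTER_CUBIC))
p,im,d=cam("wrist"); save("wrist0.png",im); np.savez("/tmp/wrist",im=im,d=d)
E
```

```text
scene 4954 ((533.4686279296875, 99.49285888671875), (210.67369079589844, 328.7785949707031), 8.816481590270996) 0.099985958813677 [[404.0, 246.0], [455.0, -79.0], [663.0, -47.0], [612.0, 278.0]]
yel 780 [0.15698389 0.16009865 0.16263548] [ 0.49960513 -0.26993672] [0.79997258 0.12664077] ((673.298828125, -65.3226318359375), (80.87406921386719, 475.71697998046875), 37.0440673828125)
side 2703 ((521.5387573242188, 107.61997985839844), (214.76480102539062, 333.1982421875), 7.694136619567871) 0.09994673486224204 [[393.0, 258.0], [437.0, -72.0], [650.0, -43.0], [606.0, 287.0]]
yel 360 [0.14549238 0.16020104 0.16307505] [ 0.47753559 -0.26119322] [0.79910439 0.13008515] ((667.0038452148438, -52.88963317871094), (87.85711669921875, 484.30657958984375), 40.8582878112793)
```

View pics/wrist0.png

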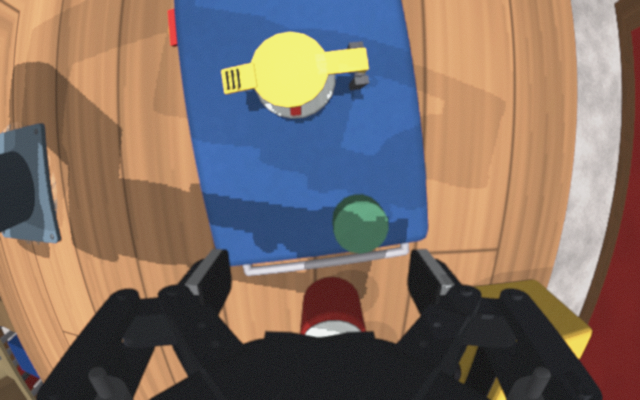

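Wrist view: lip tip at (222,80), disc centre about (290,70), hinge posts at (360,62), and the red dog at (296,110).

```bash
cat >> h.py <<'E'
def wray(p,u,v):
    f=200/np.tan(np.radians(p["vfov"]/2)); x=np.asarray(u,float)-p["cx"]; y=np.asarray(v,float)-p["cy"]; r=np.hypot(x,y)+1e-9; th=r/f
    return np.stack([np.sin(th)*x/r,np.sin(th)*y/r,np.cos(th)],-1)@rot(p).T
def plane(p,ray,z):
    o=np.array(p["position"]); return o+ray*((z-o[2])/ray[...,2])[...,None]
E
python3 - <<'E'
from h import *
p=ctrl.camera_params("wrist"); im=np.load("/tmp/wrist.npz")["im"]
hsv=cv2.cvtColor(im,cv2.COLOR_RGB2HSV)
y=((hsv[...,0]>20)&(hsv[...,0]<36)&(hsv[...,1]>90)&(hsv[...,2]>120)); y[130:]=0; y[:,:200]=0;y[:,400:]=0
v,u=np.nonzero(y); Q=plane(p,wray(p,u,v),.162)[:,:2]*1000
print(len(Q),Q.min(0),Q.max(0),cv2.minAreaRect(Q.astype(np.float32)))
# width profile along tank x
r=cv2.minAreaRect(Q.astype(np.float32))
hull=cv2.convexHull(Q.astype(np.float32))
# disc: points near 290,70 -> refine center by enclosing points in band
yaw=np.radians(8.3); ex=np.array([np.cos(yaw),np.sin(yaw)]); ey=np.array([-ex[1],ex[0]])
a,b=Q@ex,Q@ey
print("x range",np.percentile(a,[.3,99.7]))
for lo in np.arange(a.min(),a.max(),8):
    m=(a>=lo)&(a<lo+4)
    if m.sum()>3: print(round(lo),b[m].min().round(1),b[m].max().round(1),((b[m].min()+b[m].max())/2).round(2))
# tank edges
bl=((hsv[...,0]>95)&(hsv[...,0]<125)&(hsv[...,1]>120)); v,u=np.nonzero(bl); 
B=plane(p,wray(p,u,v),.1)*1000
for yy in range(60,180,20):
    m=abs(B[:,1]-yy)<1.5; m&=(B[:,0]>350)&(B[:,0]<750); print(yy,B[m,0].min().round(1),B[m,0].max().round(1))
E
```

```text
6209 [481.57256437  77.55564489] [582.73264211 130.74020743] ((531.5247802734375, 105.6829833984375), (98.38851928710938, 52.90959167480469), 29.63131332397461)
x range [492.26191592 591.33589881]
492 17.9 35.9 26.86
500 18.0 35.9 26.95
508 17.8 36.0 26.93
516 8.6 44.9 26.75
524 3.1 50.7 26.89
532 0.3 53.0 26.66
540 0.4 53.2 26.77
548 2.4 51.2 26.79
556 6.8 46.1 26.46
564 18.8 34.7 26.73
572 18.9 34.8 26.81
580 18.6 35.4 27.0
588 18.0 34.6 26.34
60 430.7 641.1
80 428.3 637.6
100 425.5 635.4
120 422.4 632.6
140 419.8 629.2
160 416.9 626.0
```

```bash
python3 -m creep '[[[2,-3,-5,30,0,0,4],[3,-6.1,-9.8,50,0,0,4],[4.6,-6.1,-9.8,81.7,0,0,4],[4.6,-6.1,-9.8,81.7,0,0,4],[4.6,-6.1,-9.8,81.7,0,0,4],[4.6,-6.1,-9.8,81.7,0,0,4],[4.6,-6.1,-9.8,81.7,0,0,4],[4.6,-6.1,-9.8,81.7,0,0,4],[4.6,-6.1,-9.8,81.7,0,0,4],[4.6,-6.1,-9.8,81.7,0,0,4],[4.6,-6.1,-9.8,81.7,0,0,4],[4.6,-6.1,-9.8,81.7,0,0,4],[4.6,-6.1,-9.8,81.7,0,0,4],[4.6,-6.1,-9.8,81.7,0,0,4]]]' 20
python3 - <<'E'
from h import *
o=ctrl.get_obs(); print(o["ee_pos"],R.from_quat(o["ee_rot"]).as_matrix().round(3),o["qpos"],o["width"])
p,im,d=cam("wrist"); save("w1.png",im)
E
```

```text
clock: 1.55
ee_pos: [0.489, 0.098, 0.1853]
ee_rot: [-0.705, -0.052, 0.705, -0.052]
force: [1.0, -0.1, -0.3]
width: 0.0398
[0.48898068 0.09801791 0.18527836] [[-0.     0.145 -0.989]
 [ 0.    -0.989 -0.145]
 [-1.    -0.     0.   ]] [-2.62172261e-02  2.04277135e-01  1.72423055e+00  7.45535900e-06
  1.21316332e+00  1.39868980e+00] 0.03983113285367501
```

View pics/w1.png

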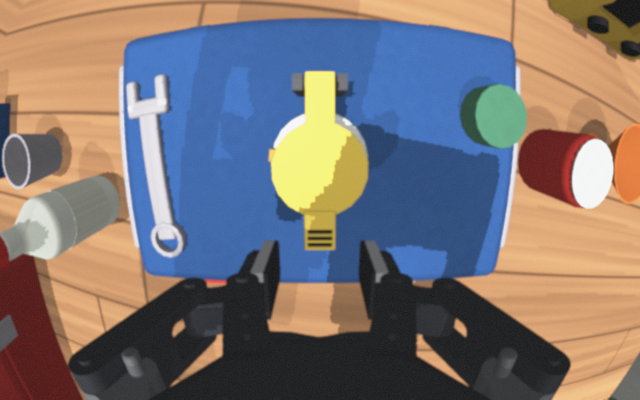

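The wrist view shows the lip at (320,232), centred between the fingers at x≈265 and 375. I'll descend and pinch.

```bash
python3 -m creep '[[[1.5,0,0,0,0,0,4],[2.8,0,0,0,0,0,4],[3.5,0,0,0,0,0,4],[3.5,0,0,0,0,0,4],[3.5,0,0,0,0,0,1.4],[3.5,0,0,0,0,0,1.4],[3.5,0,0,0,0,0,1.4],[3.5,0,0,0,0,0,1.4],[3.5,0,0,0,0,0,1.4],[3.5,0,0,0,0,0,1.4],[3.5,0,0,0,0,0,1.4]]]' 20
python3 - <<'E'
import numpy as np
# arc of lip grip point relative to start, tool axes: x down, z = -tank x ; cm
r0=np.array([-9.1,1.7])
for t in range(0,171,10):
    a=np.radians(t); x=r0[0]*np.cos(a)+r0[1]*np.sin(a); z=-r0[0]*np.sin(a)+r0[1]*np.cos(a)
    print(t,"tx",round(-(z-r0[1]),2),"tz",round(-(x-r0[0]),2))
E
```

```text
clock: 2.7
ee_pos: [0.4894, 0.0979, 0.1509]
ee_rot: [0.706, 0.051, -0.705, 0.051]
force: [-0.3, -2.0, 5.3]
width: 0.0175
0 tx -0.0 tz -0.0
10 tx -1.55 tz -0.43
20 tx -3.01 tz -1.13
30 tx -4.32 tz -2.07
40 tx -5.45 tz -3.22
50 tx -6.36 tz -4.55
60 tx -7.03 tz -6.02
70 tx -7.43 tz -7.59
80 tx -7.56 tz -9.19
90 tx -7.4 tz -10.8
100 tx -6.97 tz -12.35
110 tx -6.27 tz -13.81
120 tx -5.33 tz -15.12
130 tx -4.18 tz -16.25
140 tx -2.85 tz -17.16
150 tx -1.38 tz -17.83
160 tx 0.19 tz -18.23
170 tx 1.79 tz -18.36
```

```bash
python3 -m creep '[[[-0.4,0,-0.1,0,0,0,1.4],[-0.8,0,-0.2,0,0,0,1.4],[-1.2,0,-0.3,0,0,0,1.4],[-1.55,0,-0.43,0,0,0,1.4],[-1.95,0,-0.6,0,0,0,1.4],[-2.3,0,-0.75,0,0,0,1.4],[-2.65,0,-0.93,0,0,0,1.4],[-3.0,0,-1.13,0,0,0,1.4],[-3.68,0,-1.57,0,0,0,1.4],[-4.32,0,-2.07,0,0,0,1.4],[-4.9,0,-2.6,0,0,0,1.4],[-5.45,0,-3.22,0,0,0,1.4],[-5.45,0,-3.22,0,0,0,1.4]]]' 20
python3 - <<'E'
from h import *
print(ctrl.get_obs()["wrist_torque"])
p,im,d=cam("side"); a=im[100:260,200:400]
p,im,d=cam("wrist"); save("w2.png",np.vstack([im[:300],cv2.resize(a,(640,300),interpolation=cv2.INTER_CUBIC)]))
E
```

```text
clock: 4.0
ee_pos: [0.5221, 0.1028, 0.2062]
ee_rot: [0.706, 0.051, -0.705, 0.051]
force: [-0.5, -2.0, 2.6]
width: 0.0173
[-0.48377056  0.30571063  0.04914357]
```

View pics/w2.png

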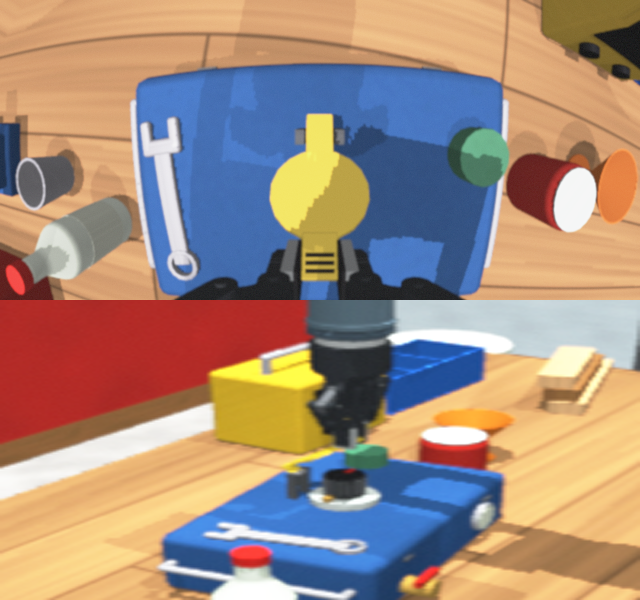

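The tab is up about 40°, pivoting freely in the pads with low force. I'll carry on along the arc.

```bash
python3 -m creep '[[[-0.48,0,-0.64,0,0,0,1.4],[-0.91,0,-1.33,0,0,0,1.4],[-1.27,0,-2.05,0,0,0,1.4],[-1.58,0,-2.8,0,0,0,1.4],[-1.81,0,-3.57,0,0,0,1.4],[-1.98,0,-4.37,0,0,0,1.4],[-2.08,0,-5.17,0,0,0,1.4],[-2.11,0,-5.97,0,0,0,1.4],[-2.06,0,-6.78,0,0,0,1.4],[-1.95,0,-7.58,0,0,0,1.4],[-1.77,0,-8.37,0,0,0,1.4],[-1.52,0,-9.13,0,0,0,1.4],[-1.2,0,-9.88,0,0,0,1.4],[-0.82,0,-10.59,0,0,0,1.4],[-0.38,0,-11.27,0,0,0,1.4],[0.12,0,-11.9,0,0,0,1.4],[0.67,0,-12.5,0,0,0,1.4],[1.27,0,-13.03,0,0,0,1.4],[1.27,0,-13.03,0,0,0,1.4]]]' 20
python3 - <<'E'
from h import *
o=ctrl.get_obs();print(o["wrist_torque"],o["qpos"])
p,im,d=cam("side"); a=im[100:260,200:400]; save("s3.png",cv2.resize(a,(640,512),interpolation=cv2.INTER_CUBIC))
E
```

```text
clock: 6.0
ee_pos: [0.6559, 0.1224, 0.1952]
ee_rot: [0.71, 0.051, -0.7, 0.051]
force: [9.6, 1.0, 5.7]
width: 0.0152
[-0.03297135 -1.42589888 -0.02538118] [0.0166769  0.48293716 1.29286992 0.00184093 1.35191329 1.44251762]
```

View pics/s3.png

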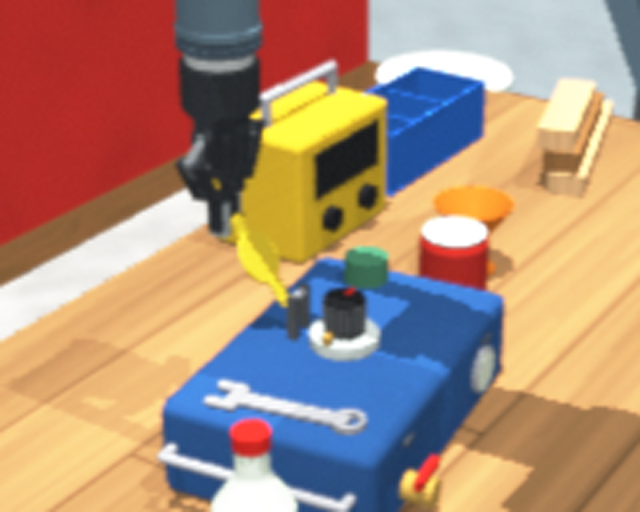

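Width 15.2 mm and a 9.6 N side force show the lip slipped partly out of the pads, with the tab at about 115° in the side view ((260,250)–(285,300)). I'll open, back off, and push it over from the robot side with closed fingers.

```bash
python3 -m creep '[[[0,0,0,0,0,0,4],[0,0,0,0,0,0,4],[0,0,0,0,0,0,4],[-2,0,0,0,0,0,4],[-4,0,0,0,0,0,4],[-6,0,0,0,0,0,4],[-6,0,0,0,0,0,4],[-6,0,3,0,0,0,2],[-6,0,6,0,0,0,0],[-6,0,7,0,0,0,0],[-6,0,7,0,0,0,0],[-4,0,7,0,0,0,0],[-2,0,7,0,0,0,0],[-1.5,0,7,0,0,0,0],[-1.5,0,7,0,0,0,0],[-1.5,0,7,0,0,0,0]]]' 20
python3 - <<'E'
from h import *
o=ctrl.get_obs();print(o["wrist_torque"],o["qpos"])
p,im,d=cam("side"); a=im[100:260,200:400]; save("s4.png",cv2.resize(a,(640,512),interpolation=cv2.INTER_CUBIC))
P=pts(p,d); hsv=cv2.cvtColor(im,cv2.COLOR_RGB2HSV); C=np.array([.5292,.1043])
yaw=np.radians(8.3); ex=np.array([np.cos(yaw),np.sin(yaw)])
y=(hsv[...,0]>20)&(hsv[...,0]<36)&(hsv[...,1]>110)&(hsv[...,2]>80)&(np.hypot(P[...,0]-.61,P[...,1]-.116)<.06)&(P[...,2]>.11)
q=P[y]; X=(q[:,:2]-C)@ex*1000-50; Z=q[:,2]*1000-142
for lo in range(-20,100,10):
    m=(Z>=lo)&(Z<lo+10)
    if m.sum()>2: print(lo,m.sum(),np.percentile(X[m],[10,50,90]).round(1))
E
```

```text
clock: 7.65
ee_pos: [0.5815, 0.1114, 0.2076]
ee_rot: [0.706, 0.051, -0.705, 0.051]
force: [0.4, -0.6, 0.6]
width: 0.0001
[-0.00051452 -0.04226128 -0.01403838] [1.02669930e-03 3.49170164e-01 1.46755814e+00 5.35481890e-05
 1.32389664e+00 1.42696741e+00]
-10 8 [ 7.6 11.  16.2]
0 16 [11.2 16.2 19.9]
10 23 [20.5 25.1 29.2]
20 36 [28.1 29.8 34.1]
30 48 [33.1 36.7 40.8]
40 37 [40.1 43.7 46.6]
50 25 [45.7 50.  54.5]
60 20 [52.8 58.1 64.9]
70 5 [15.3 59.3 61. ]
```

View pics/s4.png

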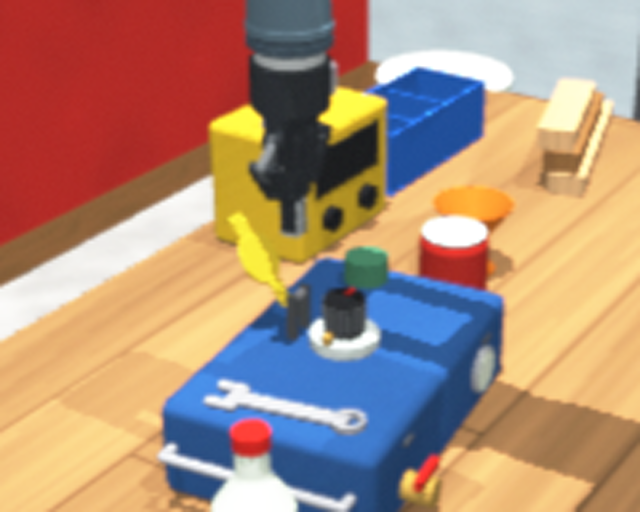

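The tab measures about 123° (slope of the yellow points), and the closed fingers are on its robot side. I'll push it over and down.

```bash
python3 -m creep '[[[0.1,0,-1.7,0,0,0,0],[0.3,0,-3.3,0,0,0,0],[0.7,0,-4.3,0,0,0,0],[1.0,0,-4.6,0,0,0,0],[1.3,0,-4.9,0,0,0,0],[1.6,0,-5.15,0,0,0,0],[1.85,0,-5.4,0,0,0,0],[2.45,0,-5.75,0,0,0,0],[3.05,0,-6.1,0,0,0,0],[3.7,0,-6.35,0,0,0,0],[4.4,0,-6.55,0,0,0,0],[5.1,0,-6.7,0,0,0,0],[5.8,0,-6.8,0,0,0,0],[5.8,0,-6.8,0,0,0,0]]]' 20
python3 -m creep '[[[0.3,0,-0.05,0,0,0,0],[0.55,0,-0.05,0,0,0,0],[0.55,0,-0.05,0,0,0,0]]]'
```

```text
clock: 9.1
ee_pos: [0.6472, 0.1212, 0.1474]
ee_rot: [-0.704, -0.051, 0.706, -0.051]
force: [-0.1, 0.7, -0.2]
width: 0.0002
clock: 9.4
ee_pos: [0.6477, 0.1213, 0.1431]
ee_rot: [-0.705, -0.051, 0.706, -0.051]
force: [0.2, -0.0, 0.1]
width: -0.0004
```

```bash
cat > tab.py <<'E'
from h import *
p,im,d=cam("side"); a=im[100:260,200:400]; save("tab%d.png"%int(100*ctrl.get_obs()["clock"]),cv2.resize(a,(640,512),interpolation=cv2.INTER_CUBIC))
P=pts(p,d); hsv=cv2.cvtColor(im,cv2.COLOR_RGB2HSV); C=np.array([.5292,.1043])
yaw=np.radians(8.3); ex=np.array([np.cos(yaw),np.sin(yaw)])
y=(hsv[...,0]>20)&(hsv[...,0]<36)&(hsv[...,1]>110)&(hsv[...,2]>80)&(np.hypot(P[...,0]-.63,P[...,1]-.119)<.06)&(P[...,2]>.11)
q=P[y]; X=(q[:,:2]-C)@ex*1000-50; Z=q[:,2]*1000-142
for lo in range(0,120,10):
    m=(X>=lo)&(X<lo+10)
    if m.sum()>2: print(lo,m.sum(),np.percentile(Z[m],[10,50,90]).round(1))
E
python3 tab.py; ls pics
```

```text
0 3 [-12.9 -12.6 -10.2]
10 11 [-13.7  -9.4  -7.5]
20 27 [-11.9  -6.8 154.7]
30 32 [ -8.9  -6.5 119.6]
40 35 [-7.7 -5.1 -2.5]
50 68 [-4.8  4.3 84.5]
60 10 [-3.9 -0.4  1.6]
70 5 [-2.7 -0.4  3.6]
80 13 [-0.7  3.4  6.3]
90 5 [1.7 2.8 4.7]
s3.png
s4.png
scene0.png
scenecrop.png
side0.png
sidecrop.png
tab944.png
w1.png
w2.png
wrist0.png
```

The tab surface matches the laid-back line to about 1–2 mm. I'll press a touch further to confirm the end stop.

```bash
python3 -m creep '[[[0.15,0,0,0,0,0,0],[0.3,0,0,0,0,0,0],[0.3,0,0,0,0,0,0],[0.3,0,0,0,0,0,0]]]'
```

```text
clock: 9.85
ee_pos: [0.6484, 0.1213, 0.1426]
ee_rot: [0.706, 0.051, -0.705, 0.051]
force: [-4.0, -0.3, 10.8]
width: -0.0001
```

The tab stops at z=0.1426 with 10.8 N, well above hinge friction, so it is on its end stop. Next is the cap: up, over the vent axis, down and grip.

```bash
python3 -m creep '[[[-2,0,0,0,0,0,0],[-5,0,0,0,0,0,0],[-7.8,0,0,0,0,0,0],[-7.8,0,4,0,0,0,6],[-7.8,0,8,0,0,0,6],[-7.8,0,12,0,0,0,6],[-7.8,0,12,0,0,0,6],[-7.8,0,12,0,0,0,6],[-7.8,0,12,0,0,0,6]]]'
python3 - <<'E'
from h import *
o=ctrl.get_obs(); print((o["ee_pos"][:2]-[.5292,.1043])*1000,o["width"])
p,im,d=cam("wrist"); save("w5.png",im)
E
python3 tab.py
```

```text
clock: 10.75
ee_pos: [0.5311, 0.1039, 0.2191]
ee_rot: [0.706, 0.051, -0.704, 0.051]
force: [0.1, -0.4, 1.0]
width: 0.0599
[ 1.85837311 -0.39913686] 0.059922145451652094
10 14 [-13.5 -10.3  -8.4]
20 20 [-10.5  -8.1  -5.5]
30 28 [-9.6 -6.3 -5. ]
40 30 [-6.8 -4.4 -3. ]
50 32 [-5.5 -2.9 -1.7]
60 23 [-3.9 -0.9  1.3]
70 12 [0.3 1.  2.7]
80 15 [-0.4  2.5  5.3]
90 3 [3.1 5.6 5.8]
```

View pics/w5.png

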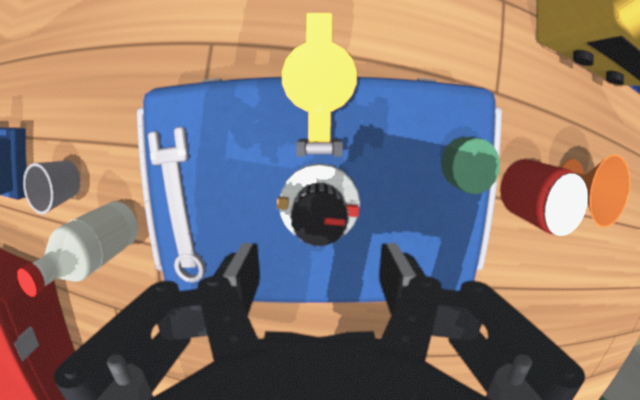

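The wrist view shows the tab laid back at (320,75), the cap top at about (320,215), the red dog at (352,210) and the brass lug at (283,202). I'll measure the axis and the angles.

```bash
cat > ang.py <<'E'
from h import *
import sys
p,im,d=cam("wrist")
def do(name,uv,z):
    w=plane(p,wray(p,uv[0],uv[1]),z)[:2]-[.5292,.1043]; yaw=np.radians(8.3)
    t=np.array([w@[np.cos(yaw),np.sin(yaw)],w@[-np.sin(yaw),np.cos(yaw)]])*1000
    print(name,np.round(uv),t.round(1),"ang",np.arctan2(t[1],t[0]).round(3),"r",np.hypot(*t).round(1))
hsv=cv2.cvtColor(im,cv2.COLOR_RGB2HSV); H,S,V=cv2.split(hsv)
V_,U=np.mgrid[0:400,0:640]; g=plane(p,wray(p,U,V_),.12)[...,:2]-[.5292,.1043]; rr=np.hypot(g[...,0],g[...,1])
red=((H<8)|(H>172))&(S>140)&(V>60)&(rr<.045); br=(H>10)&(H<28)&(S>90)&(V>60)&(rr<.042)
blk=(V<75)&(rr<.04)
for n,m,z in(("red",red,.121),("brass",br,.121)):
    k,l,s,c=cv2.connectedComponentsWithStats(m.astype(np.uint8))
    for i in range(1,k):
        if s[i,4]>8: do(n+str(s[i,4]),c[i],z)
k,l,s,c=cv2.connectedComponentsWithStats(blk.astype(np.uint8))
i=1+s[1:,4].argmax(); do("black",c[i],.152)
E
python3 ang.py
```

```text
red108 [353. 210.] [ -2.5 -26.9] ang -1.662 r 27.0
red148 [334. 222.] [-12.1 -12. ] ang -2.363 r 17.1
brass103 [282. 203.] [ 3.8 29.9] ang 1.444 r 30.2
black [318. 214.] [3.6 0.9] ang 0.251 r 3.8
```

Dog angle is -1.66 (cap ≈0.24) and the lug is at 1.44 (r 30.2, as specified), so first touch should be about 2.8 rad of turn from here.

```bash
python3 -m creep '[[[3,0,0.1,0,0,0,6],[6,0,0.1,0,0,0,6],[8,0,0.1,0,0,0,6],[8.8,0,0.1,0,0,0,6],[8.8,0,0.1,0,0,0,6],[8.8,0,0.1,0,0,0,3.5],[8.8,0,0.1,0,0,0,3.5],[8.8,0,0.1,0,0,0,3.5],[8.8,0,0.1,0,0,0,3.5],[8.8,0,0.1,0,0,0,3.5],[8.8,0,0.1,0,0,0,3.5],[8.8,0,0.1,0,0,0,3.5]]]' 45
python3 -c "
from h import *
o=ctrl.get_obs();print(o['wrist_torque'],o['qpos'])"
```

```text
clock: 12.1
ee_pos: [0.5297, 0.1037, 0.1317]
ee_rot: [0.706, 0.051, -0.704, 0.051]
force: [0.6, -0.1, 5.5]
width: 0.0404
[-0.00598169 -0.1596706   0.04015182] [-1.33200518e-02  3.26803792e-01  1.70077034e+00 -1.83092155e-05
  1.11112571e+00  1.41269514e+00]
```

```bash
python3 -m creep '[[[-0.01,0,0,-6,0,0,3.5],[-0.03,0,0,-12,0,0,3.5],[-0.04,0,0,-18,0,0,3.5],[-0.05,0,0,-24,0,0,3.5],[-0.07,0,0,-30,0,0,3.5],[-0.08,0,0,-36,0,0,3.5],[-0.1,0,0,-44,0,0,3.5],[-0.11,0,0,-52,0,0,3.5],[-0.13,0,0,-60,0,0,3.5],[-0.13,0,0,-60,0,0,3.5]]]' 45
python3 -c "
from h import *
o=ctrl.get_obs();print(o['wrist_torque'],o['qpos'])"
python3 ang.py
```

```text
clock: 13.1
ee_pos: [0.529, 0.1045, 0.133]
ee_rot: [0.585, 0.398, -0.584, 0.398]
force: [-0.8, 3.0, 7.1]
width: 0.0402
[0.54114616 0.1699736  0.09144884] [-1.27733284e-02  3.25165795e-01  1.69966212e+00  1.54047658e-03
  1.11514304e+00  3.61741560e-01]
red332 [343. 280.] [  1.8 -23.4] ang -1.493 r 23.5
brass290 [297. 199.] [ 3.6 30.4] ang 1.454 r 30.6
black [319. 263.] [2.5 6.1] ang 1.177 r 6.6
```

```bash
python3 -c "
from h import *
p,im,d=cam('wrist'); p,b,d=cam('scene'); save('w6.png',np.vstack([im[100:],cv2.resize(b[140:230,270:400],(640,300),interpolation=cv2.INTER_CUBIC)[:290]]))"
```

View pics/w6.png

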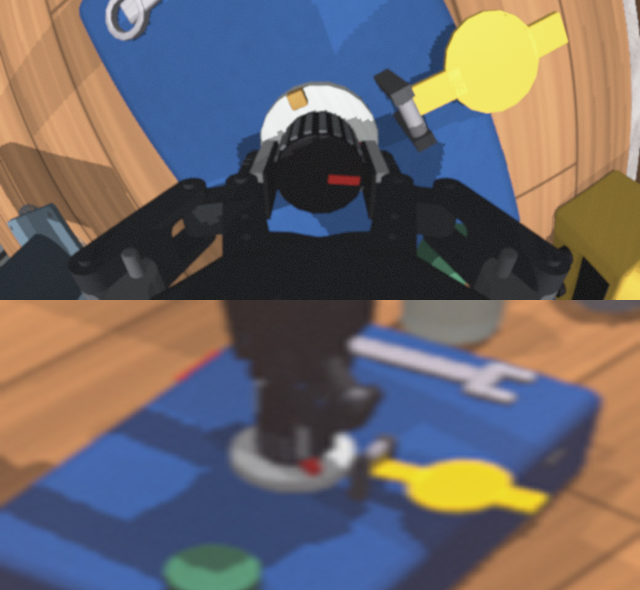

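The red line on the cap top keeps its place between the fingers ((344,280) in the full frame), so the cap is turning with the gripper, about 60° so far. I'll continue short of the expected touch.

```bash
python3 -m creep '[[[-0.02,0,0,-8,0,0,3.5],[-0.04,0,0,-16,0,0,3.5],[-0.06,0,0,-24,0,0,3.5],[-0.07,0,0,-32,0,0,3.5],[-0.09,0,0,-40,0,0,3.5],[-0.11,0,0,-48,0,0,3.5],[-0.12,0,0,-56,0,0,3.5],[-0.14,0,0,-62,0,0,3.5],[-0.15,0,0,-66,0,0,3.5],[-0.155,0,0,-70,0,0,3.5],[-0.165,0,0,-74,0,0,3.5]]]' 45
cat > tq.py <<'E'
from h import *
o=ctrl.get_obs();print(o['wrist_torque'].round(3),"yaw",np.degrees(R.from_quat(o['ee_rot']).as_euler('ZYX')[0]).round(2),"q6",o['qpos'][5].round(4))
E
python3 tq.py
```

```text
clock: 14.35
ee_pos: [0.5279, 0.1043, 0.1345]
ee_rot: [0.228, 0.67, -0.228, 0.669]
force: [-3.5, 1.2, 9.7]
width: 0.0408
[ 0.124  0.616 -0.345] yaw 131.99 q6 -0.9283
```

```bash
python3 -m creep '[[[-0.01,0,0,-4,0,0,3.5],[-0.02,0,0,-8,0,0,3.5]]]' 45; python3 tq.py; python3 -m creep '[[[-0.01,0,0,-4,0,0,3.5],[-0.02,0,0,-8,0,0,3.5]]]' 45; python3 tq.py; python3 ang.py
```

```text
clock: 14.55
ee_pos: [0.5278, 0.1041, 0.1347]
ee_rot: [0.181, 0.684, -0.18, 0.683]
force: [-3.6, -0.3, 9.8]
width: 0.0405
[ 0.066  0.643 -0.368] yaw 146.71 q6 -1.0679
clock: 14.75
ee_pos: [0.5278, 0.104, 0.1349]
ee_rot: [0.132, 0.695, -0.132, 0.694]
force: [-4.6, 0.4, 9.6]
width: 0.0406
[-0.008  0.723 -0.369] yaw 160.32 q6 -1.2076
red327 [343. 280.] [24.6  2.1] ang 0.087 r 24.7
brass279 [370. 227.] [ 3.4 30.2] ang 1.457 r 30.4
black [318. 265.] [-4.6  2. ] ang 2.723 r 5.0
```

The moving torque is a steady 0.37 N m after 2.62 rad, so there is no touch yet. From here I take small steps.

```bash
for i in 1 2; do :; done; python3 -m creep '[[[-0.01,0,0,-3,0,0,3.5],[-0.015,0,0,-6,0,0,3.5]]]' 45; python3 tq.py; python3 -m creep '[[[-0.005,0,0,-2,0,0,3.5],[-0.01,0,0,-4,0,0,3.5]]]' 45; python3 tq.py; python3 -c "
from h import *
p,im,d=cam('wrist'); save('w7.png',cv2.resize(im[150:330,220:460],(800,600),interpolation=cv2.INTER_CUBIC))"; python3 ang.py
```

```text
clock: 15.0
ee_pos: [0.5277, 0.1039, 0.135]
ee_rot: [0.096, 0.701, -0.096, 0.7]
force: [-4.3, -0.0, 9.4]
width: 0.0406
[-0.038  0.719 -0.393] yaw 167.99 q6 -1.3116
clock: 15.2
ee_pos: [0.5277, 0.1039, 0.1351]
ee_rot: [0.072, 0.704, -0.072, 0.703]
force: [-4.2, -0.2, 9.3]
width: 0.0407
[-0.024  0.719 -0.469] yaw 173.92 q6 -1.3807
red326 [343. 280.] [23.9  6.4] ang 0.261 r 24.7
brass244 [372. 233.] [ 1.7 30.6] ang 1.516 r 30.6
black [318. 265.] [-4.7  1.3] ang 2.873 r 4.9
```

View pics/w7.png

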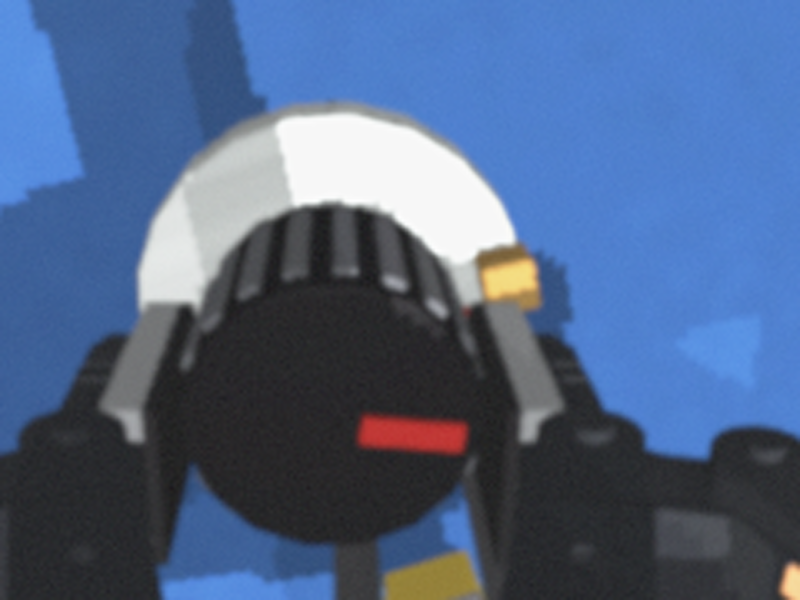

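Torque rose from 0.37 to 0.47 and the brass angle shifted from 1.455 to 1.516, so the lug is pressed about 0.06–0.1 rad. In the crop it sits at (510,278) with a sliver of red dog against it. I'll take 3° more, then release and rise.

```bash
python3 -m creep '[[[0,0,0,-1.5,0,0,3.5],[-0.005,0,0,-3,0,0,3.5]]]' 45; python3 tq.py; python3 ang.py
```

```text
clock: 15.5
ee_pos: [0.5277, 0.1038, 0.1351]
ee_rot: [0.054, 0.705, -0.054, 0.705]
force: [-4.3, -0.8, 8.6]
width: 0.0406
[-0.142  0.714 -0.469] yaw 174.75 q6 -1.4325
red325 [343. 280.] [23.6  7.6] ang 0.311 r 24.8
brass238 [372. 233.] [ 0.4 30.7] ang 1.556 r 30.7
black [318. 265.] [-4.8  1.1] ang 2.914 r 4.9
```

```bash
python3 -m creep '[[[0,0,0,0,0,0,5.5],[0,0,0,0,0,0,6],[0,0,0,0,0,0,6],[0,0,0,0,0,0,6],[-2,0,0,0,0,0,6],[-5,0,0,0,0,0,6],[-9,0,0,0,0,0,6],[-11,0,0,0,0,0,6],[-11,0,0,0,0,0,6],[-11,0,0,0,0,0,6]]]'
python3 ang.py; python3 tab.py; python3 -c "
from h import *
p,im,d=cam('wrist'); save('w8.png',im)"
```

```text
clock: 16.55
ee_pos: [0.5284, 0.1038, 0.2439]
ee_rot: [0.054, 0.705, -0.054, 0.705]
force: [-0.5, 0.6, -0.4]
width: 0.0604
red82 [350. 201.] [10.5 25.9] ang 1.185 r 27.9
red127 [333. 210.] [14.3  9. ] ang 0.559 r 16.9
brass103 [352. 190.] [ 2. 30.] ang 1.505 r 30.1
black [318. 205.] [-2.6  0. ] ang 3.13 r 2.6
10 13 [-13.7 -10.6  -8.6]
20 15 [-11.8  -8.8  -7.6]
30 34 [-9.7 -6.5 -3.9]
40 34 [-7.8 -4.4 -2.7]
50 27 [-5.  -2.6  0.3]
60 24 [-3.3 -0.9  1. ]
70 13 [-1.5  1.6  2.6]
80 13 [-1.9  2.4  5.1]
90 5 [0.9 2.9 5.7]
```

View pics/w8.png

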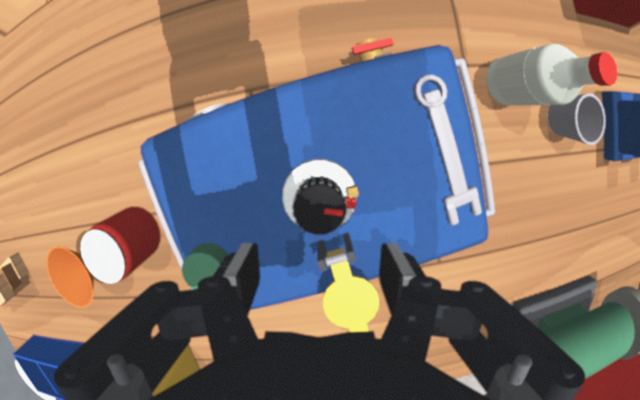

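The dog is visibly against the lug at (350,200), the tab is laid back, and the force is zero. The lug angle from this side reads only 0.06 rad of push, while torque suggests about 0.1–0.14. I'll re-measure from the original viewpoint to remove viewing bias.

```bash
python3 -m creep '[[[0,0,0,20,0,0,6],[0,0,0,40,0,0,6],[0,0,0,60,0,0,6],[0,0,0,80,0,0,6],[0,0,0,100,0,0,6],[0,0,0,120,0,0,6],[0,0,0,140,0,0,6],[1,0,0,163,0,0,6],[2.6,0,0,163,0,0,6],[2.6,0,0,163,0,0,6],[2.6,0,0,163,0,0,6],[2.6,0,0,163,0,0,6],[2.6,0,0,163,0,0,6],[2.6,0,0,163,0,0,6],[2.6,0,0,163,0,0,6],[2.6,0,0,163,0,0,6],[2.6,0,0,163,0,0,6],[2.6,0,0,163,0,0,6],[2.6,0,0,163,0,0,6],[2.6,0,0,163,0,0,6]]]'
python3 -m creep '[[[0,0,0,0,0,0,6],[0,0,0,0,0,0,6]]]'; python3 ang.py
```

```text
clock: 18.7
ee_pos: [0.5279, 0.1038, 0.2169]
ee_rot: [-0.704, -0.051, 0.706, -0.051]
force: [0.0, -0.5, -0.1]
width: 0.0597
clock: 18.9
ee_pos: [0.5283, 0.1038, 0.2177]
ee_rot: [-0.705, -0.052, 0.706, -0.052]
force: [0.4, 0.3, -0.7]
width: 0.0598
red141 [288. 193.] [ 9. 25.] ang 1.225 r 26.6
red158 [305. 213.] [-7.1 12.4] ang 2.092 r 14.3
brass94 [282. 202.] [ 1.4 30.3] ang 1.525 r 30.4
black [321. 213.] [ 1.9 -0.5] ang -0.258 r 1.9
```

```bash
python3 tab.py | tail -4; python3 -c "
from h import *
ctrl.finish_job()"
```

```text
60 21 [-3.1 -0.4  1.1]
70 14 [-1.2  1.8  3.9]
80 14 [-0.9  2.9  4.5]
90 3 [2.8 3.5 4.4]
the job is handed in; nothing more can be done
```

The vent is open and the job is handed in, at about 19 s of the 72 s. The tab is laid right back, and the cap is unscrewed until its red dog rests against the lug.

**Tab:** I pinched the lip at 20 N and swung it up. At about 120° it slipped partly out of the pads, with 9.6 N of side force. I let go and pushed it the rest of the way with closed fingers. It stopped firmly at 10.8 N, and depth readings before hand-in match the laid-back line to about 1–2 mm.

**Cap:** I gripped it at 45 N and turned it about 2.85 rad anticlockwise. The turning torque rose from 0.37 to 0.47 N m as it met the lug. After release the dog is seen against the lug, and the gripper is clear with no force on it.

**Lug push – the checks differ:**

| Check | Push (rad) |
|---|---|
| Torque rise | about 0.10 |
| Turn past the estimated touch point | up to about 0.14 |
| Camera, same viewpoint before and after | 0.08 |
| Camera, from the other side | 0.06 |

All of these fall within the wanted 0.04–0.28, though the lowest is close to the limit.

**Everything else:** The other objects were not touched and show no movement in the pictures, but I did not measure their positions.

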